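Clip a tile into the pedal printer and print it

TASK

Slide the standing tile along the printer's channel until it is fully home against the end stop. Then take the spring clip from its stand and clip it over the top edge of the tile and the steel plate together, near the middle of the tile's width and with the jaws well down over the edge, and let go of it; then press the pedal right down to its stop, hold it there for about a second and let it come back up. Leave the tile home, the clip in place and the other things on the bench where they are.

Things in the scene. Friction and masses are not known exactly. Their poses are not given: they have to be found in the camera images.
- printer: pad-printing machine, fixed; base plate 10 thick (x -30 to 30, y -150 to 100; x -120 to 30, y 10 to 210). Origin on the table below the tile-side face of its upright steel plate; z up, y along the plate, +x the tile side. Plate: x -5 to 0, y -140 to 112, top at z 90, with a 36 mm square window at y 60. Housing behind it (x -116 to -36, y 20 to 100) up to z 82
- tile_home (a point): where the tile's origin is when fully home (printer x 6, y 60, z 10). The tile's channel on the plate's +x side: floor z 10; lip x 13.5 to 18.5, up to z 32; open at its -y end; at its +y end the end stop, face at y 100, post x -5 to 19, y 100 to 112, up to z 75
- clip_spot (a point): middle of the common top edge of plate and tile when the tile is home (printer x 3.5, y 60, z 90); same axes as the printer
- tile: terracotta tile standing on edge in the printer's channel, its back to the plate: 12 thick (x), 80 wide (y), 80 tall (z), 150 g; origin at the centre of its lower edge; its top is level with the plate's top
- clip: black sprung clip (big clothes peg) standing jaws down, 102 tall, 65 g. Origin midway between jaw tips, z up, x the way the jaws part, y its 28 mm width. Pivot z 48; handles z 57 to 102, 43 over outsides at z 79, 52 at the top, parallel and 29 when squeezed (10 N). Jaw pads z 0 to 16, 11 apart, 28 squeezed; open between arms up to z 42. Frame is the -x arm's: tilts if squeezed
- clip_arm (a joint): opening of the clip, rad: 0 jaws closed at rest (11 mm apart), about 0.145 when gripping plate and tile together, 0.44 fully squeezed open; a spring closes it
- clip_stand: fixed aluminium stand for the clip, 60 (x) x 50 (y), 8 thick, with a rib 7 thick and 12 tall along y that the jaws straddle; origin under its centre; the clip stands on its top at z 8
- pedal (a joint): angle of the printer's spring pedal, rad: 0 up, 0.2 down at its stop; the spring takes 5 N to start and 11 N fully down, at the pad. It drives the printing plunger and springs back when let go.
- pedal_pad (a point): centre of the top of the pedal's rubber pad (54 x 64), beyond the end stop in y, on the robot's side of the plate (-x); moves with the pedal. The pedal's hinge runs along the printer's y, 115 mm behind this point (+x). About 61 mm above the table when up, 38 mm when down.
- glaze_jar: bystander: small closed glaze jar, 48 across, 58 tall; origin at its base
- cup: bystander: white cup, 76 across, 85 tall, no handle; origin at its base
- bowl: bystander: white bowl, 120 across, 50 tall; origin at its base
- mug: bystander: mug with a handle, 80 across, 90 tall; origin at its base
- brush: bystander: paint brush, 190 long, lying flat along its x
- spare_tile: bystander: second tile, 80 x 80 x 12, lying flat on the table; not to be used; origin under its centre
- ink_bottle: bystander: closed bottle, 54 across, 120 tall; origin at its base
Things that resemble listed ones, but are neither listed nor needed, are in the scene too. Of the things like the clip, leave any that is yellow; of the rest the larger one is meant.

How it is judged:
By the outcome, as a careful person would: the job done as asked, in the order asked, and still so for the second after the job is handed in, with the robot touching nothing.
It also fails if it takes over 59 s, if anything falls off the work surface, if the arm or the gripper's body presses on something with over 40 N, if the wrist force passes 120 N, or if a joint passes its speed limit or range.

ROBOT

A 7-joint arm with a two-finger parallel gripper is mounted at the origin on the work surface. World frame = base frame: x ahead of the robot, y to its left, z up, the work surface at z = 0. Lengths are in m, angles in degrees, forces in N, time in s.
With the tool pointing down it reaches from about 0.425 to 0.875 m from the base axis. Payload 4.7 kg.
Tool frame: the origin (TCP) lies at the very end of the fingers, on their centre line; the grasp point (between the pads) lies 19 mm behind it; z points along the fingers, y is the line along which they close (so a half turn about z gives the same grasp; the last joint's range is limited). The gripper opens to 87 mm and grips with 3 to 60 N. Pads are 19 mm wide; open, the fingers measure 117 mm over their backs; the gripper's body (75 mm by 190 mm) begins 51 mm behind the grasp point.
Start: joints at [69.276, 18.392, -4.016, 83.108, 1.295, 78.541, -3.26], TCP at [0.239, -0.605, 0.223] pointing down, gripper open.
Joint ranges: [-163.93, 163.93], [-17.29, 119.83], [-79.2, 71.16], [3.27, 140.29], [-89.18, 269.18], [5.43, 117.66], [-154.24, 154.24]. Speed limits (degrees/s): [147.25, 147.25, 180, 180, 180, 180, 180].

INTERFACE

Orientations are given as [roll, pitch, yaw] about the fixed x, y, z axes, in that order (R = Rz(yaw) Ry(pitch) Rx(roll)).
In Python, from cell import get_obs, cams, ticket, finder gives the robot as it stands.
- The arm moves only by the shell command python3 -m creep 'ROWS' [FORCE]. ROWS is text: rows parted by semicolons, each of 5 numbers parted by spaces: the shift along the world's x, y, z in m, then the turn about the world's z in degrees, then the finger opening in m, from 0 to 0.087. A call has 1 to 8 rows; each row shifts and turns the commanded pose from where the row before left it; what a row does not reach is not made up. A row lasts 1/8 s, in which the tool goes at most 62.5 mm and 10.7 degrees, less where a joint would pass 70% of its speed; a pose out of reach is approached as far as the arm can. A call with a gripper value outside its range is refused whole. The fingers move at their own pace and stop on an object; FORCE is the grip in N (left out, the last holds). Time passes only in rows, so rows that do not move let the fingers close. It gives the time, the measured TCP pose, the force, the opening and the grip force at its end, in the units of the state.
- get_obs(): the state, without advancing time (a new reading comes with each control period).
- cams.read_camera(name): name is "side" or "top" or "wrist"; returns the picture (420x560x3 uint8, red, green, blue); there is no depth.
- cams.calibration(name): a dict with "fx", "fy", "cx", "cy" (pixels), "extrinsics" (4x4, takes a point from world to camera coordinates). Camera axes: x right, y down, z forward; pixel columns grow to the right and rows downward; lengths in m; the calibration is good to about 2 mm. A picture is of the moment at which its call begins: read the wrist's pose just before it. calibration takes no time and is no camera call; for the wrist camera it gives the pose at the moment of the call.
- ticket.sign_off(): hands the job in; it is judged then, once.
Trained networks look in the newest picture that a camera, given by its name, has taken for a name from the list of things; names that differ only in an ending like _2 or _b are one class to them, and where a whole thing is asked for, a point or a joint stands for the part that bears it (a point fixed in the world has none). Each returns a list of dicts, best first, with "p" (0 to 1); they miss things now and then, are a little off and sometimes report something else, mostly with a low value. They report only what shows in the picture. A call takes as long as a camera call. They do not tell look-alikes from the thing itself.
- finder.masks_of(name, camera): "mask" (420x560 bool, what is visible of it) and "xy" ([column, row] in pixels, amid what is visible of it).
- finder.tip_of(name, camera): "xy" ([column, row] in pixels: a listed point, or the origin of a listed thing).
The state is a dict: "time_s": time; "qpos": joint angles; "joint_velocities": joint speeds; "effort": joint torques, N m; "tool_pos": TCP position; "tool_rot": TCP orientation; "force": force on the tool from outside, world axes, zero at the start; "wrist_torque": the same for the moment, N m; "grip_width": finger opening in m; "grasp_force": force on a finger pad.
Only numpy, scipy, OpenCV 4.12 (cv2) and the standard library are available. Lean on these libraries where they do the work, as an engineer would, in place of code of your own. Each camera call takes 0.05 s, during which the arm holds its last target. There are 200 camera calls.

## Working session

There is one attempt and no reset: what is moved stays moved. The work goes in short steps, Python scripts to look and compute and a shell command to move; the robot and the scene stay as the last step left them, time stands still between calls to the robot, and variables do not carry over. Pictures are saved under pics/ and viewed, at most 10 in all, crops included, and the job is handed in when it is done.

```bash
mkdir -p pics; ls; cat > h.py <<'E'
import numpy as np, cv2
from cell import get_obs, cams, ticket, finder
def snap(n,f): 
    im=cams.read_camera(n); cv2.imwrite('pics/'+f,im[:,:,::-1]); return im
def P(n):
    c=cams.calibration(n);K=np.array([[c['fx'],0,c['cx']],[0,c['fy'],c['cy']],[0,0,1]]);return K@np.array(c['extrinsics'])[:3]
def proj(n,X):
    p=P(n)@np.append(X,1);return p[:2]/p[2]
def onz(n,uv,z):
    M=P(n);H=np.column_stack([M[:,0],M[:,1],M[:,2]*z+M[:,3]]);r=np.linalg.solve(H,[uv[0],uv[1],1]);return r[:2]/r[2]
def tri(n1,a,n2,b):
    X=cv2.triangulatePoints(P(n1),P(n2),np.array(a,float).reshape(2,1),np.array(b,float).reshape(2,1));return (X[:3]/X[3]).ravel()
E
python3 - <<'E'
from h import *
a=snap('side','s0.png');b=snap('top','t0.png')
for n in ['tile','tile_home','clip_spot','clip','clip_stand','pedal_pad','printer','spare_tile']:
  for c in ['top','side']:
    print(n,c,[(round(d['p'],2),np.round(d['xy']).tolist()) for d in finder.tip_of(n,c)[:4]])
for c in ['top','side']:
  k=cams.calibration(c);print(c,k['fx'],np.round(k['extrinsics'],3).tolist())
print(get_obs())
E
```

```text
pics
tile top [(0.57, [295.0, 190.0])]
tile side [(0.53, [309.0, 240.0])]
tile_home top [(0.57, [264.0, 179.0]), (0.51, [148.0, 242.0])]
tile_home side [(0.7, [308.0, 219.0]), (0.59, [306.0, 195.0])]
clip_spot top [(0.97, [261.0, 177.0]), (0.5, [403.0, 165.0])]
clip_spot side [(0.73, [309.0, 195.0])]
clip top [(0.71, [342.0, 249.0]), (0.64, [367.0, 233.0]), (0.6, [319.0, 279.0])]
clip side [(0.84, [206.0, 264.0]), (0.76, [264.0, 295.0]), (0.6, [238.0, 274.0])]
clip_stand top [(0.67, [342.0, 249.0])]
clip_stand side [(0.66, [239.0, 278.0])]
pedal_pad top [(0.72, [225.0, 228.0])]
pedal_pad side [(0.78, [255.0, 188.0])]
printer top [(0.58, [285.0, 187.0]), (0.37, [399.0, 165.0]), (0.24, [225.0, 231.0])]
printer side [(0.58, [304.0, 236.0]), (0.42, [308.0, 240.0])]
spare_tile top [(0.68, [182.0, 270.0])]
spare_tile side [(0.62, [216.0, 185.0])]
top 441.43923445416164 [[0.007, -1.0, -0.009, 0.031], [-0.987, -0.005, -0.164, 0.567], [0.164, 0.01, -0.986, 1.283], [0.0, 0.0, 0.0, 1.0]]
side 488.6454872899536 [[0.996, -0.094, -0.0, -0.562], [-0.049, -0.515, -0.856, 0.124], [0.081, 0.852, -0.518, 1.337], [0.0, 0.0, 0.0, 1.0]]
{'time_s': 0.9, 'qpos': array([69.27608895, 18.38896938, -4.01545773, 83.10770254,  1.29422433,
       78.54176744, -3.25994898]), 'joint_velocities': array([ 0.07214365,  0.10169122, -0.05213984,  0.04733909, -0.01696524,
       -0.02632928, -0.02920069]), 'effort': array([-2.52472446e-04, -4.91095304e+01, -4.02932474e-01, -3.12774861e+01,
       -6.35243487e-02,  3.33967817e-02,  3.53318023e-05]), 'tool_pos': array([ 0.23853714, -0.60466496,  0.22261862]), 'tool_rot': array([1.79993351e+02, 2.27265503e-03, 2.15319978e+01]), 'force': array([0.60094745, 0.63767274, 0.54791696]), 'wrist_torque': array([ 0.04828413, -0.05659053, -0.0204973 ]), 'grasp_force': 0.0, 'grip_width': 0.08708365622920597}
```

View pics/t0.png

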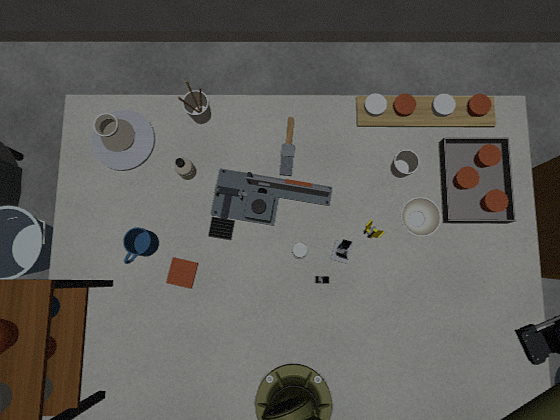

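View pics/s0.png

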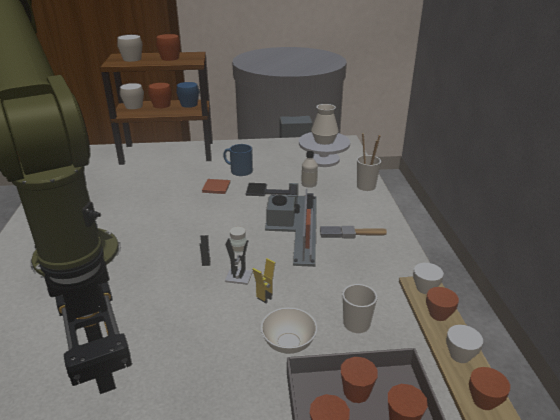

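The top view shows the printer at (215–330, 170–225), the tile at (297,183), the stop at about (222,175) and the pedal pad at (221,228). There are three clip-like things:
- (342,249): black, on the stand
- (373,230): yellow
- (322,279): small and black, no stand

The one at (342,249) fits: it isn't yellow, it's the larger black one and it's on the stand. I'll confirm with a crop.

```bash
python3 - <<'E'
from h import *
s=cv2.imread('pics/s0.png');t=cv2.imread('pics/t0.png')
a=cv2.resize(s[170:310,190:330],(560,560),interpolation=2)
a=cv2.resize(s[165:315,190:340],(400,400),interpolation=2)
b=cv2.resize(t[160:300,200:400],(400,280),interpolation=2)
b2=cv2.resize(t[210:290,305:405],(400,320),interpolation=2)
o=np.zeros((600,800,3),np.uint8);o[:400,:400]=a;o[:280,400:]=b;o[280:600,400:]=b2
cv2.imwrite('pics/c0.png',o)
finder_=0
cams.read_camera('top');cams.read_camera('side')
for n in ['clip','clip_stand','tile','pedal_pad']:
  for c in ['top','side']:
    for d in finder.masks_of(n,c)[:3]:
      ys,xs=np.where(d['mask']);r=cv2.minAreaRect(np.column_stack([xs,ys]).astype(np.float32))
      print(n,c,round(d['p'],2),np.round(d['xy']),len(xs),np.round(cv2.boxPoints(r)).tolist())
A=lambda a,b:np.round(tri('top',a,'side',b),3)
print('spot',A([261,177],[309,195]),'pad',A([225,228],[255,188]),'tile',A([295,190],[309,240]),'clip',A([342,249],[238,274]),'stand',A([342,249],[239,278]))
for z in (.09,):print(onz('top',[261,177],z),onz('side',[309,195],z),'corner ends z.09',onz('top',[331,190],.0),onz('top',[216,170],.09))
print('pad.061',onz('top',[221,228],.061),onz('side',[257,189],.061))
E
```

```text
clip top 0.67 [323. 281.] 97 [[315.0, 276.0], [328.0, 276.0], [328.0, 283.0], [315.0, 283.0]]
clip top 0.54 [369. 230.] 182 [[361.0, 230.0], [370.0, 221.0], [382.0, 233.0], [373.0, 242.0]]
clip top 0.28 [299. 253.] 185 [[291.0, 244.0], [305.0, 244.0], [305.0, 258.0], [291.0, 258.0]]
clip side 0.71 [266. 278.] 592 [[253.0, 260.0], [273.0, 260.0], [273.0, 301.0], [253.0, 301.0]]
clip side 0.53 [206. 252.] 265 [[198.0, 236.0], [208.0, 235.0], [211.0, 266.0], [201.0, 267.0]]
clip_stand top 0.55 [251. 195.] 4420 [[206.0, 236.0], [218.0, 166.0], [332.0, 186.0], [320.0, 256.0]]
clip_stand side 0.6 [241. 278.] 267 [[225.0, 281.0], [227.0, 266.0], [252.0, 270.0], [250.0, 285.0]]
clip_stand side 0.58 [293. 214.] 2751 [[247.0, 183.0], [316.0, 183.0], [316.0, 265.0], [247.0, 265.0]]
tile top 0.48 [300. 187.] 113 [[286.0, 184.0], [286.0, 179.0], [310.0, 181.0], [310.0, 186.0]]
tile side 0.52 [310. 229.] 166 [[306.0, 209.0], [310.0, 209.0], [310.0, 248.0], [306.0, 248.0]]
pedal_pad top 0.78 [226. 222.] 813 [[207.0, 236.0], [217.0, 185.0], [240.0, 190.0], [230.0, 240.0]]
pedal_pad side 0.91 [264. 190.] 454 [[246.0, 183.0], [296.0, 183.0], [296.0, 195.0], [246.0, 195.0]]
spot [0.653 0.099 0.09 ] pad [0.502 0.205 0.064] tile [ 0.638 -0.003  0.001] clip [ 0.443 -0.146  0.01 ] stand [ 0.444 -0.148 -0.002]
[0.650172   0.09886019] [0.65579076 0.0995232 ] corner ends z.09 [ 0.63073794 -0.1158898 ] [0.67077622 0.23235357]
pad.061 [0.50171948 0.21678125] [0.50836576 0.20233345]
```

View pics/c0.png

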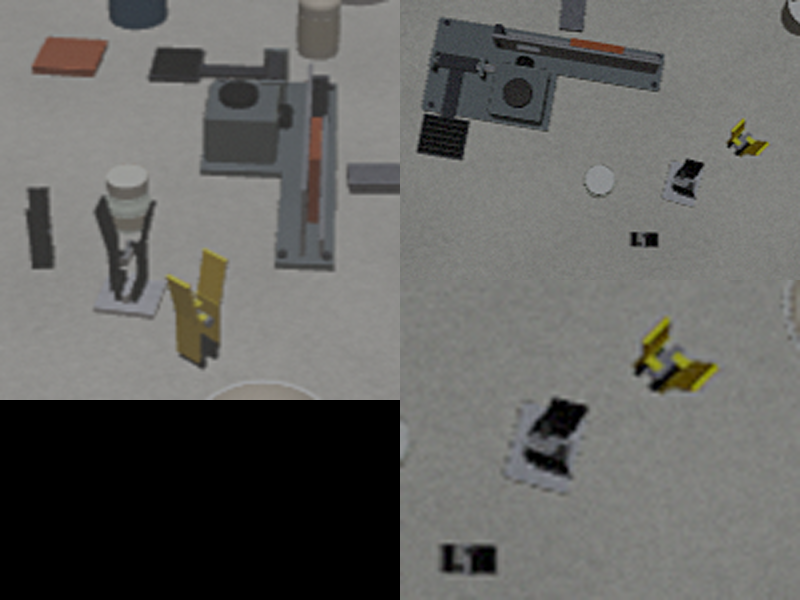

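Crop confirms it: the clip on the stand (side 238,255; top 342,249) is black and larger than the lone black peg at (205,252); the third is yellow. Moving in for a closer look.

```bash
python3 -m creep '.02 .04 .02 -2.6 .087;.024 .042 .02 -2.6 .087;.024 .042 .02 -2.6 .087;.025 .042 .02 -2.6 .087;.025 .042 .02 -2.6 .087;.025 .042 .02 -2.6 .087;.025 .042 .01 -2.6 .087;.025 .042 0 -2.6 .087' 20 | tail -5
python3 -m creep '.025 .042 0 -2.6 .087;.025 .042 0 -2.6 .087;.025 .042 0 -2.6 .087;.02 .04 0 -2.6 .087;0 0 0 0 0;0 0 0 0 0' | tail -5
python3 - <<'E'
from h import *
snap('wrist','w0.png')
for n in ['tile','tile_home','clip_spot','clip','clip_stand','pedal_pad']:
    print(n,[(round(d['p'],2),np.round(d['xy'],1).tolist()) for d in finder.tip_of(n,'wrist')[:3]])
o=get_obs();print(o['time_s'],o['tool_pos'],o['tool_rot'])
for X in [(.653,.099,.09),(.443,-.146,.01),(.5,.205,.064)]:print(proj('wrist',X))
np.save('P0.npy',P('wrist'))
E
```

```text
tool_pos: [0.4326, -0.2694, 0.354]
tool_rot: [179.9, -0.1, 0.6]
force: [0.3, 0.2, 0.5]
grip_width: 0.087
grasp_force: 0.0
tool_pos: [0.5263, -0.1053, 0.3526]
tool_rot: [180.0, 0.0, -9.7]
force: [-1.2, 0.3, -0.2]
grip_width: 0.0741
grasp_force: 0.0
tile [(0.77, [205.8, 109.5])]
tile_home [(0.77, [135.7, 108.3]), (0.62, [66.4, 221.6])]
clip_spot [(0.91, [108.3, 110.2]), (0.6, [67.8, 222.4])]
clip [(0.95, [359.5, 172.1]), (0.56, [283.4, 263.0]), (0.55, [307.9, 216.3])]
clip_stand [(0.9, [311.7, 212.2])]
pedal_pad [(0.6, [69.3, 225.3])]
3.5 [ 0.526319   -0.10544016  0.3526445 ] [ 1.79985100e+02 -1.06506944e-03 -9.74688413e+00]
[101.52373468 107.50859413]
[309.3771195  213.67837502]
[ 76.24628944 226.19156112]
```

View pics/w0.png

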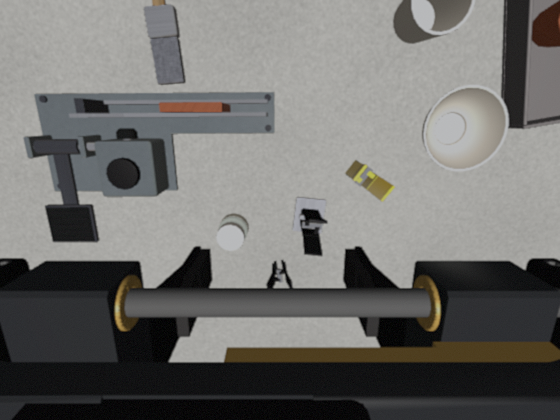

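Wrist view: printer base corners are at about (273,92), (273,133), (37,94) and (177,190), tile top at (162–222,107), stand clip at (312,215), stand at (295–326,197–228). Next I'll fit the printer pose and refine it on a crop.

```bash
python3 - <<'E'
from h import *
M=np.load('P0.npy')
im=cv2.imread('pics/w0.png')
import h; h.P=lambda n:M
W=np.array([onz('w',p,.01) for p in [(273.5,92),(273.5,133),(37,93.5),(177,190)]])
L=np.array([(.03,-.15),(-.03,-.15),(.03,.21),(-.12,.01)])
lc,wc=L.mean(0),W.mean(0);H=(L-lc).T@(W-wc);th=np.arctan2(H[0,1]-H[1,0],H[0,0]+H[1,1])
R=np.array([[np.cos(th),-np.sin(th)],[np.sin(th),np.cos(th)]]);t=wc-R@lc
print('yaw',np.degrees(th),'t',t,'res mm',((L@R.T+t-W)*1000).round(1).tolist())
f=lambda x,y:np.round(t+R@[x,y],4)
print('spot',f(.0035,.06),'pad?',R.T@(np.array(onz('w',(71,223),.061))-t), onz('w',(71,223),.061))
for uv in [(162,107),(222,107)]: print('tile end',R.T@(onz('w',uv,.09)-t))
# overlay
def dr(o,pts,c):
    q=np.array([h.proj('w',(*f(x,y),z)) for x,y,z in pts]);q=((q-o)*4).astype(int);cv2.polylines(A,[q],True,c,1)
o=np.array([30,80]);A=cv2.resize(im[80:230,30:230],None,fx=4,fy=4,interpolation=2)[:600,:800]
dr(o,[(-.005,-.14,.09),(0,-.14,.09),(0,.112,.09),(-.005,.112,.09)],(0,255,0))
dr(o,[(-.116,.02,.082),(-.036,.02,.082),(-.036,.1,.082),(-.116,.1,.082)],(255,255,0))
dr(o,[(.0135,-.14,.032),(.0185,-.14,.032),(.0185,.1,.032),(.0135,.1,.032)],(0,255,255))
o2=np.array([270,170]);B=cv2.resize(im[150:270,255:395],None,fx=4,fy=4,interpolation=2)
full=np.zeros((600,800,3),np.uint8);full[:300]=A[:300];
C=cv2.resize(im[185:260,280:340],None,fx=4,fy=4,interpolation=2);full[300:,:240]=C;full[300:600,260:260+540]=A[300:600,:540]
cv2.imwrite('pics/c1.png',full)
print(np.save('pr.npy',np.r_[th,t]))
E
```

```text
yaw -9.496520570938596 t [0.63510856 0.03090611] res mm [[-0.0, -2.1], [-0.7, -2.4], [1.7, 4.5], [-0.9, -0.0]]
spot [0.6485 0.0895] pad? [-0.15789215  0.15839601] [0.50551361 0.21318166]
tile end [ 0.00669587 -0.00688047]
tile end [ 0.00636884 -0.08317178]
None
```

View pics/c1.png

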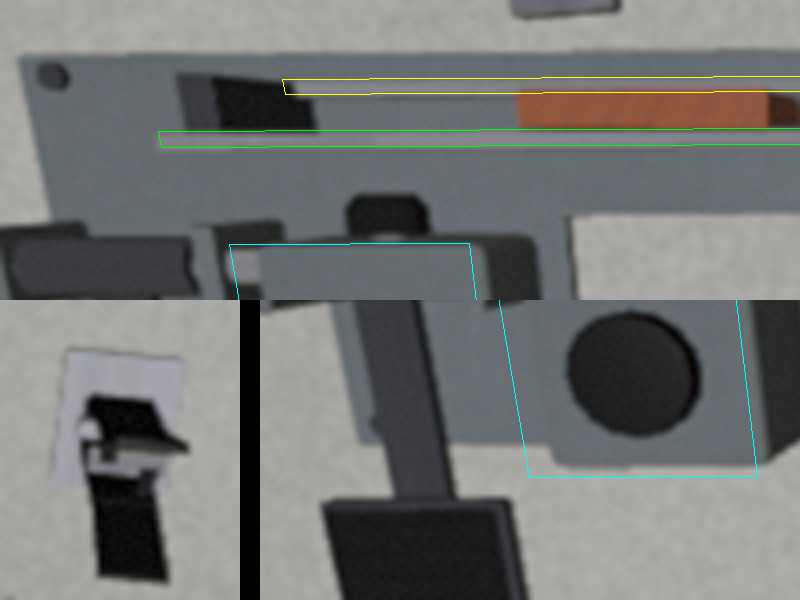

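```bash
python3 -m creep '.035 .005 -.03 .2 0;.035 .005 -.045 0 0;.0328 .0055 -.045 0 0;0 0 -.05 0 0;0 0 -.04 0 0;0 0 -.02 0 0;0 0 0 0 0'
python3 - <<'E'
from h import *
snap('wrist','w1.png')
o=get_obs();print(o['time_s'],o['tool_pos'],o['tool_rot'],o['grip_width'])
E
```

```text
time_s: 4.38
tool_pos: [0.6286, -0.0894, 0.1216]
tool_rot: [180.0, 0.1, -9.5]
force: [0.1, -1.0, 1.2]
grip_width: 0.0006
grasp_force: 0.0
4.425 [ 0.62980986 -0.08941851  0.12341214] [ 1.79997968e+02 -4.84481631e-02 -9.48438560e+00] 0.00036907921229789413
```

View pics/w1.png

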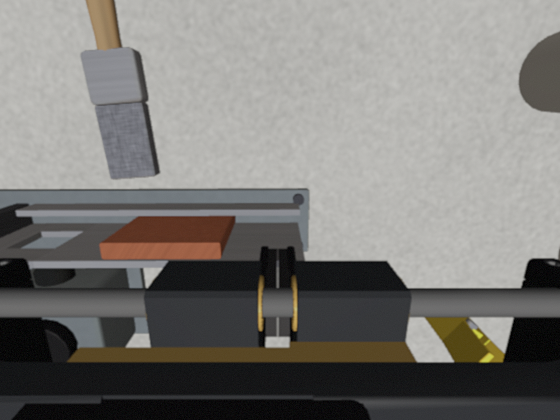

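The view shows the tile ahead (106–236, 217–257), its right end at columns 222–236 and the fingers (265–295) to its right. Checking the plate line by projection before I go down.

```bash
python3 - <<'E'
from h import *
th,*t=np.load('pr.npy');R=np.array([[np.cos(th),-np.sin(th)],[np.sin(th),np.cos(th)]]);f=lambda x,y:t+R@[x,y]
im=cv2.imread('pics/w1.png')
for uv in [(222,257),(236,217),(106,257),(120,217)]:
  print(uv,(R.T@(onz('wrist',uv,.09)-t)).round(4))
for p in [(0,-.084,.09),(.012,-.084,.09),(0,-.14,.09),(-.005,-.14,.09),(.0135,-.14,.032),(.0185,-.14,.032),(.03,-.15,.01)]:
  print(p,proj('wrist',(*f(*p[:2]),p[2])).round(0))
o=get_obs();print('tcp pr',R.T@(o['tool_pos'][:2]-t))
E
```

```text
(222, 257) [ 0.003  -0.0829]
(236, 217) [ 0.0312 -0.0934]
(106, 257) [ 0.003  -0.0049]
(120, 217) [ 0.0312 -0.0183]
(0, -0.084, 0.09) [224. 261.]
(0.012, -0.084, 0.09) [223. 245.]
(0, -0.14, 0.09) [307. 261.]
(-0.005, -0.14, 0.09) [307. 268.]
(0.0135, -0.14, 0.032) [301. 216.]
(0.0185, -0.14, 0.032) [301. 211.]
(0.03, -0.15, 0.01) [311. 191.]
tcp pr [ 0.014626   -0.11954986]
```

```bash
python3 -m creep '0 0 -.03 0 0;0 0 -.03 0 0;0 0 -.017 0 0;0 0 0 0 0'
python3 -m creep '.0016 .0098 0 0 0;.0016 .0098 0 0 0;.0016 .0098 0 0 0;.0016 .0098 0 0 0;.0016 .0098 0 0 0;.0016 .0098 0 0 0;.0016 .0098 0 0 0'
python3 -m creep '.0016 .0098 0 0 0;.0016 .0098 0 0 0;.0016 .0098 0 0 0;.0008 .0049 0 0 0'
```

```text
time_s: 4.92
tool_pos: [0.6294, -0.0893, 0.0458]
tool_rot: [180.0, 0.0, -9.5]
force: [0.9, 0.6, 0.2]
grip_width: 0.0003
grasp_force: 0.0
time_s: 5.8
tool_pos: [0.6415, -0.0219, 0.0468]
tool_rot: [179.9, -0.1, -9.5]
force: [-0.8, -4.7, 6.7]
grip_width: 0.0003
grasp_force: 3.1
time_s: 6.3
tool_pos: [0.647, 0.0131, 0.0467]
tool_rot: [179.9, -0.1, -9.5]
force: [-1.4, -5.3, 6.2]
grip_width: 0.0003
grasp_force: 3.3
```

```bash
python3 -m creep '.0008 .0049 0 0 0;.0008 .0049 0 0 0;.0008 .0049 0 0 0;0 0 0 0 0'
python3 -m creep '.0003 .002 0 0 0;.0003 .002 0 0 0;.0003 .002 0 0 0;0 0 0 0 0'
python3 -m creep '.0003 .002 0 0 0;.0003 .002 0 0 0;.0003 .002 0 0 0;0 0 0 0 0'
```

```text
time_s: 6.8
tool_pos: [0.6494, 0.0281, 0.0466]
tool_rot: [179.9, -0.1, -9.5]
force: [-0.5, -2.8, 4.2]
grip_width: 0.0007
grasp_force: 1.9
time_s: 7.3
tool_pos: [0.6501, 0.0335, 0.0465]
tool_rot: [179.9, -0.1, -9.5]
force: [-1.4, -4.4, 6.5]
grip_width: 0.0007
grasp_force: 2.7
time_s: 7.8
tool_pos: [0.6506, 0.0364, 0.0464]
tool_rot: [179.7, -0.0, -9.6]
force: [-1.7, -8.6, 8.7]
grip_width: 0.0008
grasp_force: 5.3
```

```bash
python3 -m creep '.0003 .002 0 0 0;.0003 .002 0 0 0;0 0 0 0 0'
python3 -m creep '.0004 .0025 0 0 0;.0004 .0025 0 0 0;0 0 0 0 0;0 0 0 0 0'
```

```text
time_s: 8.18
tool_pos: [0.6508, 0.0364, 0.0464]
tool_rot: [179.4, 0.0, -9.7]
force: [-3.2, -14.7, 10.2]
grip_width: 0.0005
grasp_force: 8.5
time_s: 8.68
tool_pos: [0.6515, 0.0363, 0.0465]
tool_rot: [179.1, 0.0, -9.9]
force: [-6.0, -21.8, 12.8]
grip_width: 0.0006
grasp_force: 12.4
```

```bash
python3 -m creep '-.003 -.017 0 0 0;-.003 -.017 0 0 0;0 0 .05 0 0;0 0 .05 0 .02;-.03 0 .05 0 .087;-.03 .01 .04 0 .087;0 0 0 0 .087;0 0 0 0 .087'
python3 - <<'E'
from h import *
th,*t=np.load('pr.npy');R=np.array([[np.cos(th),-np.sin(th)],[np.sin(th),np.cos(th)]]);f=lambda x,y:t+R@[x,y]
o=get_obs();print(o['time_s'],o['tool_pos'],o['tool_rot'],o['force'])
im=snap('wrist','w2.png')
hsv=cv2.cvtColor(im,cv2.COLOR_RGB2HSV);m=cv2.inRange(hsv,(3,110,60),(14,255,255))
n,l,s,c=cv2.connectedComponentsWithStats(m)
for i in range(1,n):
  if s[i,4]>150:print(s[i])
for p in [(0,.02,.09),(.012,.02,.09),(0,.1,.09),(.012,.1,.09),(.019,.1,.075),(.019,.112,.075),(-.005,.112,.075)]:
  print(p,proj('wrist',(*f(*p[:2]),p[2])).round(0))
print([(round(d['p'],2),np.round(d['xy'],1).tolist()) for d in finder.tip_of('clip_spot','wrist')[:3]])
np.save('P2.npy',P('wrist'))
E
```

```text
time_s: 9.68
tool_pos: [0.5854, 0.0257, 0.2347]
tool_rot: [180.0, 0.0, -9.4]
force: [0.7, -0.8, -0.7]
grip_width: 0.0423
grasp_force: 0.0
9.675 [0.58544733 0.02565867 0.23470789] [ 1.79992522e+02  4.66972516e-02 -9.42516633e+00] [ 0.6660722  -0.77297696 -0.74190756]
[ 156  134   91   16 1323]
[ 61 332  11  31 182]
(0, 0.02, 0.09) [241. 150.]
(0.012, 0.02, 0.09) [241. 137.]
(0, 0.1, 0.09) [157. 150.]
(0.012, 0.1, 0.09) [156. 137.]
(0.019, 0.1, 0.075) [161. 129.]
(0.019, 0.112, 0.075) [148. 129.]
(-0.005, 0.112, 0.075) [151. 153.]
[(0.94, [195.7, 147.9])]
```

View pics/w2.png

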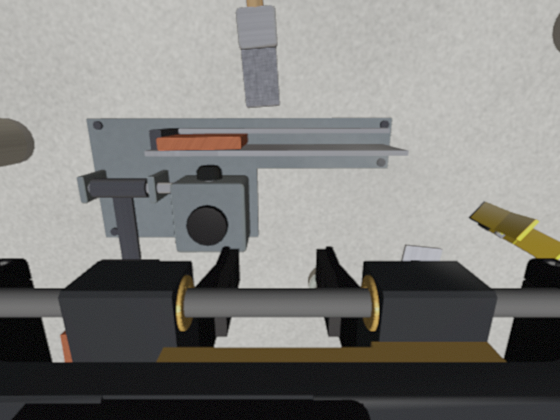

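Tile is home: its top spans 156–242 and the predicted home is 157–241. Next the clip; I'll check joint 7 to pick the turn direction.

```bash
python3 - <<'E'
from h import *
print(get_obs()['qpos'].round(0))
E
```

```text
[  24.   13.  -34.   91.    7.   79. -110.]
```

```bash
python3 -m creep '-.014 -.029 .002 10 .087;-.014 -.029 .002 10 .087;-.014 -.029 .002 10 .087;-.014 -.029 .002 10 .087;-.014 -.029 .002 10 .087;-.014 -.029 .002 10 .087;-.014 -.029 .002 10 .087;-.014 -.029 .002 10 .087' >/dev/null
python3 -m creep '-.014 -.029 .002 9 .087;0 0 0 0 .087;0 0 0 0 .087'
python3 - <<'E'
from h import *
o=get_obs();print(o['time_s'],o['tool_pos'],o['tool_rot'],o['qpos'].round(0))
im=snap('wrist','w3.png')
np.save('P3.npy',P('wrist'))
print([(round(d['p'],2),np.round(d['xy'],1).tolist(),onz('wrist',d['xy'],.008).round(4)) for d in finder.tip_of('clip','wrist')[:3]])
print([(round(d['p'],2),np.round(d['xy'],1).tolist(),onz('wrist',d['xy'],.0).round(4)) for d in finder.tip_of('clip_stand','wrist')[:3]])
E
```

```text
time_s: 11.15
tool_pos: [0.4599, -0.2349, 0.2524]
tool_rot: [-179.9, -0.1, 79.5]
force: [-0.1, 0.9, 0.7]
grip_width: 0.087
grasp_force: 0.0
11.15 [ 0.45990431 -0.23486607  0.25243278] [-1.79916534e+02 -1.05552693e-01  7.94858126e+01] [ 50.   3. -27.  98.   1.  79.  13.]
[(0.77, [308.0, 169.0], array([ 0.5012, -0.2266])), (0.65, [170.3, 68.8], array([ 0.3594, -0.08  ])), (0.61, [247.6, 109.8], array([ 0.4397, -0.1416]))]
[(0.65, [249.8, 110.9], array([ 0.4415, -0.1432]))]
```

View pics/w3.png

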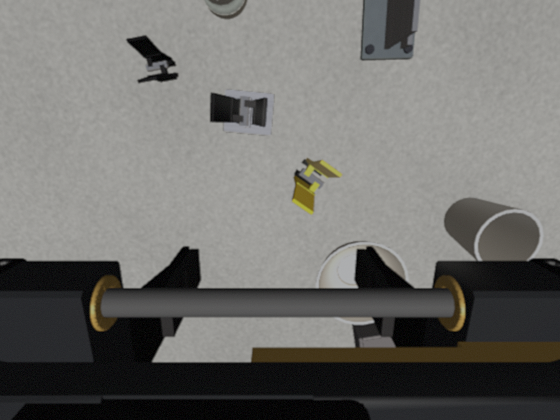

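The stand shows at about (222–274, 90–136) with the black clip's handles at (211–270, 93–127), yellow peg at (315,180), small black peg at (155,62). I'll measure the stand's orientation numerically.

```bash
python3 - <<'E'
from h import *
M=np.load('P3.npy')
import h; h.P=lambda n:M
im=cv2.imread('pics/w3.png');y0,x0=82,200;c=im[82:145,200:285].astype(int)
g=c.sum(2)/3; b=c[:,:,0]-c[:,:,2]   # blueness
bg=np.median(b);print('bg',bg,np.median(g))
m=((b>bg+7)|(g<90)).astype(np.uint8)
m2=((b>bg+7)&(g>110)).astype(np.uint8)
for r in range(0,63,3):print(''.join('#' if m2[r,k] else ('o' if g[r,k]<80 else '.') for k in range(85)))
# stand outline
ys,xs=np.where(cv2.morphologyEx(m2,cv2.MORPH_OPEN,np.ones((2,2))));pts=np.column_stack([xs+x0,ys+y0])
W=np.array([onz('w',p,.008) for p in pts]).astype(np.float32)
print(cv2.minAreaRect(W))
# handle tops at z .110
ys,xs=np.where(g<70);pts=np.column_stack([xs+x0,ys+y0]);W=np.array([onz('w',p,.11) for p in pts]).astype(np.float32)
print('dark',cv2.minAreaRect(W),W.min(0),W.max(0))
E
```

```text
bg -3.0 151.33333333333334
.....................................................................................
.....................................................................................
.....................................................................................
..........................###################........................................
...........ooooooooo......##############################################.............
...........ooooooooooooooooooooo..######...#####..##############.#########...........
...........ooooooooooooooooooooooooooooo...#.oooo.....ooooooooooooo.#####............
...........ooooooooooooooooooooooooooooo..##.oooooooooooooooooooooo######............
...........ooooooooooooooooooooooooooooo..#...ooooooooooooooooooooo######............
..........oooooooooooooooooooooooooooooo..#####..##..ooooooooooooo.#####.............
..........oooooooooooooooooooooooooooooo..#####....#.ooooooooooooo.#####.............
..........oooooooooooooooooooooooooooooo....##.....#.ooooooooooooo######.............
..........ooooooooooooooooooooooooooooooo
[... 305 characters left out ...]
........................#############################################..............
.........................................................##############..............
.....................................................................................
.....................................................................................
.....................................................................................
((0.4406730830669403, -0.14572441577911377), (0.047604065388441086, 0.057514067739248276), 74.365478515625)
dark ((0.43986237049102783, -0.1436031460762024), (0.024539748206734657, 0.0501975417137146), 75.06391906738281) [ 0.41290003 -0.16147958] [ 0.46657005 -0.12548411]
```

```bash
python3 -m creep '-.007 .03 0 -2.5 .087;-.007 .03 -.01 -2.5 .087;-.006 .0305 -.02 0 .087;0 0 -.04 0 .087;0 0 -.04 0 .087;0 0 -.04 0 .087;0 0 -.0335 0 .087;0 0 0 0 .087'
```

```text
time_s: 12.3
tool_pos: [0.4378, -0.1434, 0.068]
tool_rot: [-179.7, -0.1, 74.6]
force: [-0.0, 0.5, -0.5]
grip_width: 0.0869
grasp_force: 0.0
```

```bash
python3 -m creep '0 0 0 0 .06;0 0 0 0 .05;0 0 0 0 .04;0 0 0 0 .03' 25
```

```text
time_s: 12.8
tool_pos: [0.4401, -0.1453, 0.0707]
tool_rot: [179.9, 0.0, 74.5]
force: [0.4, -0.3, -0.1]
grip_width: 0.0549
grasp_force: 0.0
```

```bash
python3 -m creep '0 0 0 0 .02;0 0 0 0 .02;0 0 0 0 .02;0 0 0 0 .02;0 0 0 0 .02' 25
python3 -m creep '0 0 0 0 .02;0 0 0 0 .02;0 0 0 0 .02'
```

```text
time_s: 13.42
tool_pos: [0.4371, -0.1446, 0.0714]
tool_rot: [-179.6, 0.1, 74.5]
force: [-11.3, 3.0, 20.0]
grip_width: 0.0304
grasp_force: 24.9
time_s: 13.8
tool_pos: [0.437, -0.1446, 0.0714]
tool_rot: [-179.6, 0.1, 74.5]
force: [-10.5, 3.1, 19.7]
grip_width: 0.0301
grasp_force: 24.9
```

```bash
python3 -m creep '0 0 .01 0 .02;0 0 .015 0 .02;0 0 .03 0 .02;0 0 .04 0 .02;0 0 0 0 .02'
python3 - <<'E'
from h import *
im=snap('wrist','w4.png'); a=snap('side','s4.png');b=snap('top','t4.png')
o=get_obs();print(o['tool_pos'],o['force'],o['grip_width'])
x,y=proj('side',o['tool_pos']).astype(int);print(x,y)
c=cv2.resize(a[max(0,y-60):y+60,x-60:x+60][:,:,::-1],(400,400),interpolation=2)
o_=np.zeros((420,800,3),np.uint8);o_[:400,:400]=c;o_[:300,400:]=cv2.resize(im[:,:,::-1],(400,300))
cv2.imwrite('pics/c4.png',o_)
E
```

```text
time_s: 14.42
tool_pos: [0.4424, -0.1459, 0.1689]
tool_rot: [179.6, 0.1, 74.5]
force: [0.5, 0.9, -0.3]
grip_width: 0.0274
grasp_force: 25.0
[ 0.43931215 -0.14497964  0.16463182] [-0.20849746 -0.09360148 -1.38173195] 0.027508447469621305
234 222
```

View pics/c4.png

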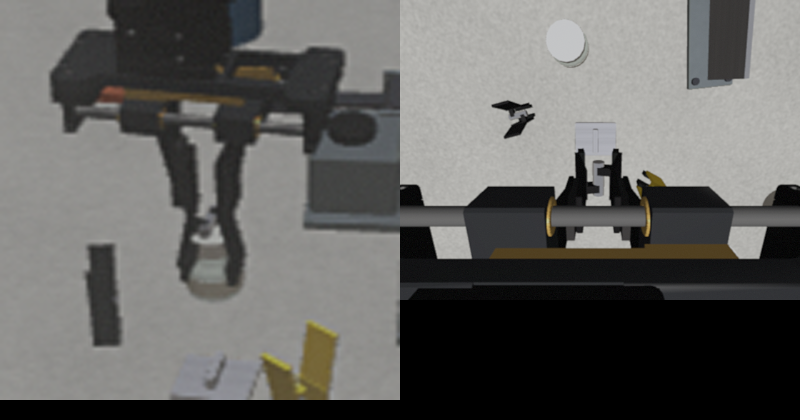

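The clip is held squarely, jaws open and pointing down, and the stand is empty. Jaw tips in the side view are at about (229,246) and (244,247); I'll work out how far below the TCP they are.

```bash
python3 - <<'E'
from h import *
o=get_obs();t=o['tool_pos'];print(t)
for d in (0,.04,.05,.06,.07):print(d,proj('side',t-[0,0,d]).round(1))
a=cv2.imread('pics/s4.png');g=a.sum(2)/3
for r in range(226,254,2):print(r,''.join('o' if v<75 else '.' for v in g[r,220:256]))
print(o['tool_rot'],o['time_s'])
E
```

```text
[ 0.43931215 -0.14497964  0.16463182]
0 [234.5 222.7]
0.04 [235.3 236.6]
0.05 [235.5 239.9]
0.06 [235.7 243.3]
0.07 [235.9 246.6]
226 ..........oo.......ooooo............
228 ..........oooooo...oooooo...........
230 .........ooooo......ooooo...........
232 .........ooo...o.....ooooo..........
234 .........oo..........ooooo..........
236 ........oooooo........ooooo.........
238 ........ooooo.........ooooo.........
240 .......oooooo.........ooooo.........
242 ........ooo...........oooo..........
244 ........ooo...........oooo..........
246 ..........o...........oooo..........
248 ....................................
250 ....................................
252 ....................................
[-1.79963368e+02  4.07311042e-03  7.45325084e+01] 14.575
```

```bash
python3 -m creep '.026 .0292 .02 1 .02;.026 .0292 .02 1 .02;.026 .0292 .006 1 .02;.026 .0292 0 1 .02;.026 .0292 0 1 .02;.026 .0292 0 1 .02;.026 .0292 0 0 .02;.0266 .0295 0 0 .02'
python3 -m creep '0 0 0 0 .02;0 0 0 0 .02'
python3 - <<'E'
from h import *
th,*t=np.load('pr.npy');R=np.array([[np.cos(th),-np.sin(th)],[np.sin(th),np.cos(th)]])
p=[]
for i in range(6):
  o=get_obs();p.append(o['tool_pos']);b=snap('top','t5.png') if i==0 else cams.read_camera('side')
m=np.mean(p,0);print(m,o['tool_rot'],o['force'],R.T@(m[:2]-t),np.ptp(p,0))
cv2.imwrite('pics/s5.png',cams.read_camera('side')[:,:,::-1])
snap('wrist','w5.png')
x,y=proj('side',m-[0,0,.04]).astype(int)
a=cv2.imread('pics/s5.png')[y-45:y+45,x-60:x+60];c=cv2.resize(a,(800,600),interpolation=2);cv2.imwrite('pics/c5.png',c)
print('crop origin',x-60,y-45)
f=lambda x,y,z:proj('side',(*(t+R@[x,y]),z)).round(1)
print('tile top corners side',f(-.005,.02,.09),f(.012,.02,.09),f(.012,.1,.09),'tip',f(*(R.T@(m[:2]-t)),m[2]-.06))
E
```

```text
time_s: 15.58
tool_pos: [0.6484, 0.0894, 0.209]
tool_rot: [-179.8, 0.0, 80.5]
force: [0.8, -0.5, -0.9]
grip_width: 0.0277
grasp_force: 25.0
time_s: 15.82
tool_pos: [0.6475, 0.0882, 0.2095]
tool_rot: [-179.9, 0.1, 80.5]
force: [-0.4, -0.7, -0.6]
grip_width: 0.0276
grasp_force: 25.0
[0.64782394 0.08750541 0.2105229 ] [1.79979676e+02 5.06422704e-02 8.04448580e+01] [-0.19668502 -0.20005197 -0.59013638] [0.00320294 0.05792152] [0.00059504 0.00104253 0.00169311]
crop origin 247 127
tile top corners side [303.6 203.7] [309.6 204. ] [310.2 190.2] tip [307.4 178.7]
```

View pics/c5.png

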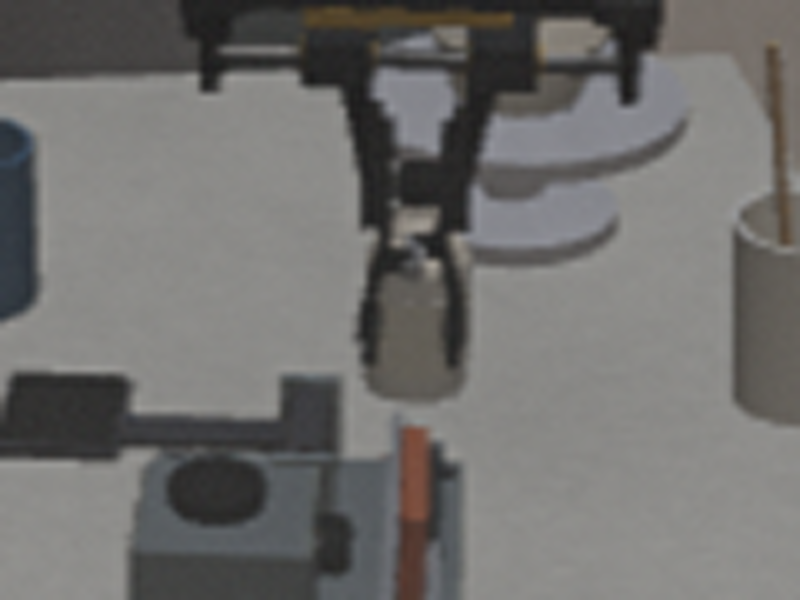

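Jaw gap centre is at column ~412 of the crop and plate plus tile span 395–430, so they're aligned. Going down.

```bash
python3 -m creep '0 .001 -.02 0 .02;0 0 -.02 0 .02;0 0 -.015 0 .02;0 0 -.01 0 .02;0 0 0 0 .02'
python3 -m creep '0 0 -.008 0 .02;0 0 -.006 0 .02;0 0 -.004 0 .02;0 0 0 0 .02'
```

```text
time_s: 16.85
tool_pos: [0.6478, 0.0897, 0.1449]
tool_rot: [-179.9, 0.0, 80.5]
force: [-0.1, -0.1, 0.6]
grip_width: 0.0277
grasp_force: 25.0
time_s: 17.35
tool_pos: [0.6481, 0.0897, 0.1277]
tool_rot: [-180.0, 0.0, 80.5]
force: [-0.4, 0.5, -1.1]
grip_width: 0.0273
grasp_force: 25.0
```

No contact on the way down; tip depth is about 22 mm. Releasing gradually.

```bash
python3 -m creep '0 0 0 0 .032;0 0 0 0 .036;0 0 0 0 .04;0 0 0 0 .045;0 0 0 0 .055' 
python3 -m creep '0 0 0 0 .087;0 0 0 0 .087;0 0 0 0 .087;0 0 0 0 .087'
python3 - <<'E'
from h import *
cv2.imwrite('pics/s6.png',cams.read_camera('side')[:,:,::-1])
a=cv2.imread('pics/s6.png')[127:217,247:367];cv2.imwrite('pics/c6.png',cv2.resize(a,(800,600),interpolation=2))
E
```

```text
time_s: 17.98
tool_pos: [0.6485, 0.0898, 0.1282]
tool_rot: [180.0, 0.0, 80.5]
force: [0.0, -0.3, -0.0]
grip_width: 0.0485
grasp_force: 0.0
time_s: 18.48
tool_pos: [0.6483, 0.0899, 0.1281]
tool_rot: [180.0, 0.0, 80.5]
force: [1.1, 0.0, 0.6]
grip_width: 0.0844
grasp_force: 0.0
```

```bash
python3 -m creep '0 0 .03 0 .087;0 0 .04 0 .087;0 0 .05 0 .087;0 0 0 0 .087'
python3 - <<'E'
from h import *
o=get_obs();print(o['time_s'],o['tool_pos'],o['force'])
E_=np.array(cams.calibration('wrist')['extrinsics']);print('cam-tcp',-E_[:3,:3].T@E_[:3,3]-o['tool_pos'])
cams.read_camera('top');s=cams.read_camera('side');cams.read_camera('wrist')
cv2.imwrite('pics/s7.png',s[:,:,::-1]);g=s.sum(2)/3;R_=s[:,:,0].astype(int)-s[:,:,2]
for r in range(150,215,2):print(r,''.join('T' if R_[r,c]>50 else ('o' if g[r,c]<70 else '.') for c in range(285,335)))
for n in ['clip','pedal_pad','mug','tile']:
  for c in ['top','side','wrist']:
    print(n,c,[(round(d['p'],2),np.round(d['xy']).tolist()) for d in finder.tip_of(n,c)[:4]])
  a=finder.tip_of(n,'top');b=finder.tip_of(n,'side')
  if n!='clip' and a and b:print(tri('top',a[0]['xy'],'side',b[0]['xy']).round(3))
E
```

```text
time_s: 19.02
tool_pos: [0.6505, 0.091, 0.2532]
tool_rot: [179.5, -0.2, 80.5]
force: [-0.1, -0.1, 0.4]
grip_width: 0.0869
grasp_force: 0.0
19.025 [0.65054161 0.09102483 0.25321563] [-0.14997854 -0.09105924  0.42804728]
cam-tcp [0.01105018 0.07706789 0.1625869 ]
150 ..................................................
152 ......................ooooooo.....................
154 ......................oooooo......................
156 ......................oooooo......................
158 ..................................................
160 ..................................................
162 ..................................................
164 ..................................................
166 ..................................................
168 ..................................................
170 ..................................................
172 ................oo............oo..................
174 ................ooo...........oo..................
176 ................ooo..........ooo..................
178 .................oo..........oo...................
180 .........
[... 773 characters left out ...]
ooo.......oooo........................
210 .........oooooo.......ooo.........................
212 oooooooooooooo........ooo.........................
214 ooooooooo............oooo.........................
clip top [(0.68, [367.0, 234.0])]
clip side [(0.73, [206.0, 263.0]), (0.71, [262.0, 297.0]), (0.51, [307.0, 205.0])]
clip wrist [(0.78, [275.0, 190.0])]
pedal_pad top [(0.83, [224.0, 228.0])]
pedal_pad side [(0.93, [256.0, 190.0])]
pedal_pad wrist [(0.74, [119.0, 94.0])]
[0.505 0.209 0.054]
mug top [(0.77, [148.0, 239.0])]
mug side [(0.93, [242.0, 171.0])]
mug wrist [(0.42, [274.0, 225.0])]
[0.469 0.45  0.003]
tile top []
tile side [(0.55, [310.0, 223.0])]
tile wrist [(0.82, [282.0, 180.0])]
```

The side-view pixels show the clip upright, straddling plate and tile (jaws at columns 302–304 and 311–314, tips at row ~205), with the gripper clear. On to the pedal, with the fingers closed.

```bash
python3 -m creep '-.029 .024 0 0 .04;-.029 .024 0 0 0;-.029 .024 0 0 0;-.029 .024 -.03 0 0;-.0275 .0235 -.05 0 0;0 0 -.05 0 0;0 0 -.03 0 0;0 0 0 0 0'
python3 -m creep '0 0 -.01 0 0;0 0 -.01 0 0;0 0 -.006 0 0;0 0 0 0 0'
```

```text
time_s: 21.18
tool_pos: [0.503, 0.2086, 0.0861]
tool_rot: [-179.8, 0.1, 80.6]
force: [-0.7, 0.7, 0.3]
grip_width: 0.015
grasp_force: 0.0
time_s: 21.68
tool_pos: [0.5049, 0.2093, 0.062]
tool_rot: [180.0, 0.0, 80.5]
force: [1.0, 0.4, -0.2]
grip_width: 0.0006
grasp_force: 0.0
```

```bash
python3 -m creep '0 0 -.006 0 0;0 0 -.006 0 0;0 0 -.006 0 0;0 0 -.004 0 0;0 0 -.004 0 0;0 0 0 0 0' 
python3 -m creep '0 0 -.003 0 0;0 0 -.003 0 0;0 0 0 0 0'
```

```text
time_s: 22.42
tool_pos: [0.5051, 0.2098, 0.0393]
tool_rot: [179.9, 0.1, 80.5]
force: [-9.7, -4.3, 26.5]
grip_width: 0.0008
grasp_force: 13.7
time_s: 22.8
tool_pos: [0.5054, 0.2099, 0.0381]
tool_rot: [179.9, 0.3, 80.5]
force: [-22.7, -11.3, 63.3]
grip_width: 0.0004
grasp_force: 32.8
```

At the stop (z 0.038, force jumping). Ease off slightly, hold for about 1 s, then release.

```bash
python3 -m creep '0 0 .003 0 0;0 0 0 0 0;0 0 0 0 0;0 0 0 0 0;0 0 0 0 0;0 0 0 0 0;0 0 0 0 0'
python3 -m creep '0 0 .01 0 0;0 0 .01 0 0;0 0 .01 0 0;0 0 .03 0 0;0 0 .05 0 0;0 0 .05 0 0;-.01 0 .05 0 0;0 0 0 0 0'
python3 - <<'E'
from h import *
o=get_obs();print(o['time_s'],o['tool_pos'],o['force'])
cams.read_camera('top');s=cams.read_camera('side');g=s.sum(2)/3;R_=s[:,:,0].astype(int)-s[:,:,2]
for r in range(168,214,2):print(r,''.join('T' if R_[r,c]>50 else ('o' if g[r,c]<70 else '.') for c in range(285,335)))
p=[finder.tip_of('pedal_pad',c)[:1] for c in ('top','side')];print(p)
if all(p):print(tri('top',p[0][0]['xy'],'side',p[1][0]['xy']))
i0=cv2.imread('pics/s7.png')[:,:,::-1].astype(int)
d=np.abs(i0-s).sum(2);d[:,:]=cv2.medianBlur((d>60).astype(np.uint8),3)
n,l,st,c=cv2.connectedComponentsWithStats(d.astype(np.uint8));print([x.tolist() for x in st[1:] if x[4]>15])
E
```

```text
time_s: 23.68
tool_pos: [0.5052, 0.2098, 0.0387]
tool_rot: [179.9, 0.2, 80.5]
force: [-15.8, -7.0, 44.6]
grip_width: 0.0004
grasp_force: 23.0
time_s: 24.68
tool_pos: [0.4965, 0.2108, 0.2471]
tool_rot: [179.6, -0.2, 80.6]
force: [0.6, 0.2, -1.0]
grip_width: 0.0005
grasp_force: 0.0
24.675 [0.49653861 0.21077267 0.24707524] [ 0.59498291  0.23115124 -1.03911497]
168 ..................................................
170 ..................................................
172 ................oo............oo..................
174 ................oo...........ooo..................
176 ................ooo..........oo...................
178 .................oo..........oo...................
180 .................oo.........ooo...................
182 .................oo.........oo....................
184 .....ooo.........ooo.......ooo....................
186 .....ooooooo......oo.......oo.....................
188 ....oooooooo......o.....oooo......................
190 oooooooooooo......ooooo..ooo......................
192 oooooooooooo......oooo............................
194 oooooooooooo.............Too......................
196 .........oooo....oo....TTTooo.....................
198 oo........oo.....ooo...TTToooo....................
200 oo........oo.....ooo..TTT.ooo.....................
202 oo........oo.....ooo..TTTTooo.....................
204 .........ooooo....o...TTTToo......................
206 .........oooooo...o...oooooo......................
208 ..........ooooo.......oooo........................
210 .........oooooo.......ooo.........................
212 oooooooooooooo........ooo.........................
[[{'xy': [224.1, 227.7], 'p': 0.81}], [{'xy': [257.6, 187.5], 'p': 0.79}]]
[0.50695857 0.20759249 0.06281441]
[[75, 0, 22, 17, 245], [177, 0, 163, 135, 6730], [66, 5, 5, 8, 25], [274, 80, 74, 69, 1918], [74, 105, 13, 5, 24], [75, 144, 9, 12, 79]]
```

```bash
python3 - <<'E'
from h import *
print(ticket.sign_off())
E
```

```text
the job is handed in; nothing more can be done
None
```

The job is handed in: the tile is home against the stop, the clip is over the middle of plate and tile about 22 mm down, and the pedal was held at its stop for about a second and came back up; after the pedal press I checked the tile, clip and pedal only by side-camera pixels and the finder, with no closer look.

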